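# Fit the arbor to the spindle moulder

### The job

Fit the thin arbor to the spindle moulder: lift it out of the wooden stand, ease its tapered shank into the spindle and turn it by feel until its slots drop over the two drive dogs and its flange is fully home on the spindle face, without ramming or dropping it. Only then lock it in by swinging the locking ring's handle clockwise (seen from above) to its stop, and let go; leave the thick arbor, cutter head, spacer and hook spanner alone.

Things in the scene. Friction and masses are not known exactly. Their poses are not given: they have to be found in the camera images.
- arbor: The arbor to fit: bright steel, upright in a hole of the stand, 146 mm long, 0.6 kg. Origin: on its axis at the flange's underside (lying on the stand's top); z up the axis. Below: tapered shank, 30 mm across at the flange, 16.6 mm at its end 46 mm down. From 12 to 85 mm above the origin a plain round journal 20 mm in diameter (grip it here), then an 18 mm thread up to 100 mm.
- arbor_flange (a point): Centre of the top of that arbor's flange, 12 mm above the arbor's origin, same axes. The flange is 12 mm thick, 54 mm across, with two flats 33 mm apart facing its +y and -y. Two drive slots, 15 mm wide and cut right through its thickness, open to its +x and -x; slot floors 18 mm from the axis. Either slot fits either dog.
- thick_arbor: Bystander: the other arbor in the stand, not to be fitted. Same flange, shank and height but a journal 30 mm thick. Origin and axes as for the arbor. Which stand hole holds which arbor varies.
- stand: Fixed plywood block, 210 x 90 x 62 mm. Origin under its centre. Two holes, 33 mm wide, 50 mm either side of the centre along its x axis; an arbor stands in each, its flange on the block's top.
- machine: The spindle moulder's table insert (flat ring 184 mm across, 2.5 mm high) with all it carries: the steel spindle standing up through it, 70 mm in diameter, held by its brake (it slips above about 3 N m), and the locking ring with its handle. Origin at table height on the spindle axis, z up. Fixed.
- spindle_mouth (a point): Centre of the spindle's flat upper face, 60 mm above the table, on the upright spindle axis: mouth of the taper, 30.6 mm wide here, 48 mm deep; the shank has 0.3 mm play all round when home. With the arbor home its origin is at this point. The point's axes do not turn with the spindle.
- dog_tops (a point): On the spindle axis, 65 mm above the table: height of the tops of the two drive dogs. They stand opposite each other on the spindle's face, 13 mm wide, 5 mm high, 19.5 to 33 mm from the axis, and can be seen from above. Their angle is not measured (the axes here do not turn with them); at the start their line lies within 0.47 rad, either way, of the line from the axis to the handle's ball.
- ring_top (a point): On the spindle axis at the top of the locking ring, 79.5 mm above the table (axes do not turn with the ring). Ring 88 mm across, 74 mm inside. Two opposite lugs on it, at right angles to its handle, 10 mm wide, reach in to 23 mm from the axis, 73.5 to 79.5 mm above the table. With the ring open they let the flange by at its flats, if its slots are within about 0.56 rad of the handle's line.
- lever (a point): Centre of the black ball, 26 mm in diameter, on the ring's handle: 115 mm from the axis, 90 mm above the table; x points outward along the handle. A 10 mm rod slopes from it down and in to the ring. With the arbor home it swings clockwise seen from above (about 4.5 N at the ball), bringing the lugs 1.5 mm over the flange, to a firm stop 1.08 rad clockwise of the dogs' line.
- cutter_head: Bystander: aluminium cutter head, 116 mm across and 40 mm high, lying on the table beyond the spindle. Origin under its centre.
- spacer: Bystander: steel spacer ring 48 mm across, 30 mm high, on the table. Origin under its centre.
- hook_spanner: Bystander: flat steel hook spanner about 220 mm long, lying on the table beyond the spindle. Origin under its handle, 50 mm from the root of the hook.
There are look-alikes about, which are no part of the job. What is shaped like the arbor but orange or red is not meant.

How it is judged (in metres and radians):
On the way:
1. the arbor is fully home in the spindle, its slots over the dogs (horizontal distance between arbor and spindle_mouth below 0.0025 m and z of arbor in the frame of spindle_mouth below 0.002 m and angle between arbor's own z axis and vertical below 0.04 rad), for 0.2 s.
At the end, for the whole second after the job is handed in: The thin arbor is at rest in the spindle, its flange within 2 mm of the spindle face, within 2.5 mm of the axis and upright to 0.04 rad, and the locking ring's handle is turned to within about 0.13 rad of its stop (over 0.95 rad off the line of the arbor's slots), with everything released (all of step 1 and angle between the x axis of lever and the x axis of arbor, either way round above 0.95 rad and linear speed of arbor below 0.02 m/s); the robot touches nothing.
It fails at once if the arbor is rammed or dropped on the spindle (over 70 N between arbor and machine) (contact force between arbor and machine above 70 N).
It fails at once if the ring's handle is swung (ball moved over 40 mm) while the arbor is not yet home (distance of lever from where it was at the start of the episode above 0.04 m and (z of arbor in the frame of spindle_mouth above 0.003 m or horizontal distance between arbor and spindle_mouth above 0.004 m)).
It fails at once if a bystander is moved by more than 15 mm (distance of any of thick_arbor, cutter_head, spacer, hook_spanner from where it was at the start of the episode above 0.015 m).
It also fails if it takes over 67 s, if anything falls off the work surface, if the arm or the gripper's body presses on something with over 40 N, if the wrist force passes 120 N, or if a joint passes its speed limit or range.

### The arm

A 6-joint arm with a two-finger parallel gripper is mounted at the origin on the work surface. World frame = base frame: x ahead of the robot, y to its left, z up, the work surface at z = 0. Lengths are in mm, angles in rad, forces in N, time in s.
With the tool pointing down it reaches from about 350 to 975 mm from the base axis. Payload 7.1 kg.
Tool frame: the origin (TCP) lies midway between the tips of the shut fingers; the grasp point (between the pads) lies 19 mm behind it; z points along the fingers, y is the line along which they close (so a half turn about z gives the same grasp; the last joint's range is limited). The gripper opens to 88 mm and grips with 3 to 60 N. Pads are 20 mm wide; open, the fingers measure 115 mm over their backs; the gripper's body (75 mm by 178 mm) begins 61 mm behind the grasp point.
Start: joints at [1.293, 0.423, 1.63, -0, 1.089, -0.019], TCP at [159.919, 604.178, 222.675] pointing down, gripper open.
Joint ranges: [-3, 3], [-0.9, 2.11], [0.09, 2.58], [-1.31, 4.45], [0.11, 2.69], [-2.54, 2.54]. Speed limits (rad/s): [2.39, 2.39, 3.01, 3.14, 3.14, 3.14].

### API

Orientations are given as a 3x3 rotation matrix whose columns are the frame's x, y, z axes.
In Python, from workcell import sensors, grab_frame, close_job gives the robot as it stands. The module is installed in compiled form; this text tells all that it offers.
- The arm moves only by the tool jog_arm, never from a script. Its argument "deltas" is one flat list of numbers, 6 for each row, row after row: the shift along the tool's x, y, z in units of 30 mm (1.0 is 30 mm), then the turn, a rotation vector about the tool's x, y, z in units of 6 degrees (1.0 is 6 degrees). In form: [tx, ty, tz, wx, wy, wz, tx, ty, tz, wx, wy, wz, ...]. A call has 1 to 10 rows; each row shifts and turns the commanded pose from where the row before left it, along the tool's axes as they then stand; what a row does not reach is not made up. A row lasts 1/12 s, in which the tool goes at most 41.7 mm and 7.16 degrees, less where a joint would pass 70% of its speed; a pose out of reach is approached as far as the arm can. A call is refused whole if a number of a shift passes 1 or a number of a turn 1, either way. A call with a gripper value outside its range is refused whole. "gripper" is the gripper's target within -1 to 1 (shut at 1, half-way at 0, fully open at -1), set as the call begins (left out, the last holds). The fingers move at their own pace and stop on an object; "squeeze" is the grip in N (left out, the last holds). Time passes only in rows, so rows that do not move let the fingers close. It gives the time, the measured TCP pose, the force, the opening and the grip force at its end, in the units of the state.
- sensors.sense(): the state, without advancing time (a new reading comes with each control period).
- grab_frame(name): name is "scene" or "top" or "wrist"; returns a dict with "color" (420x560x3 uint8, red, green, blue), "z_map" (420x560 float32, mm along the optical axis (not along the pixel's ray), 0 where there is no reading), "K" (3x3 intrinsics, pixels), "R" (3x3) and "t" (3): a world point X has camera coordinates R X + t; the wrist camera has in their place "mount" (4x4, takes a point from camera to tool coordinates, whose origin is the TCP and whose axes are the flange's). Camera axes: x right, y down, z forward; pixel columns grow to the right and rows downward; lengths in mm; the calibration is good to about 2 mm. The wrist camera is an equidistant fisheye: a pixel r from the principal point sees the ray r / f radians off the axis. A picture is of the moment at which its call begins: read the wrist's pose just before it.
- close_job(): hands the job in; it is judged then, once.
The state is a dict: "time_s": time; "joint_positions": joint angles; "joint_vel": joint speeds; "joint_efforts": joint torques, N m; "eef_pos": TCP position; "eef_rot": TCP orientation; "force": force on the tool from outside, world axes, zero at the start; "moment": the same for the moment, N m; "gripper_width": opening from 0.0 (shut) to 1.0 (fully open); "gripper_force": force on a finger pad.
Only numpy, scipy, OpenCV 4.12 (cv2) and the standard library are available. Lean on these libraries where they do the work, as an engineer would, in place of code of your own. Each camera call takes 0.05 s, during which the arm holds its last target. There are 200 camera calls.

## Working session

There is one attempt and no reset: what is moved stays moved. The work goes in short steps, Python scripts to look and compute and a tool call to move; the robot and the scene stay as the last step left them, time stands still between calls to the robot, and variables do not carry over. Pictures are saved under pics/ and viewed, at most 10 in all, crops included, and the job is handed in when it is done.

Besides the shell and the picture viewer there is one more tool, called after "Emit:" as a command line: name --argument value ..., lists and objects as JSON in quotes. jog_arm: Moves the arm, as the interface text tells. Its arguments: {"type":"object","properties":{"deltas":{"type":"array"},"gripper":{"type":"number"},"squeeze":{"type":"number"}},"required":["deltas"]}

```bash
mkdir -p pics
cat > h.py <<'E'
import numpy as np, cv2
from workcell import sensors, grab_frame
def save(n,f): cv2.imwrite(f'pics/{n}.png', cv2.cvtColor(f['color'],cv2.COLOR_RGB2BGR))
def pts(f):
    h,w=f['z_map'].shape; u,v=np.meshgrid(np.arange(w),np.arange(h)); z=f['z_map']; K=f['K']
    c=np.stack([(u-K[0,2])/K[0,0]*z,(v-K[1,2])/K[1,1]*z,z],-1)
    return (c-f['t'])@f['R']   # R^T(c-t)
def st():
    s=sensors.sense(); print(s['time_s'],np.round(s['eef_pos'],1),np.round(s['eef_rot'],3).tolist(),np.round(s['force'],1),np.round(s['moment'],2),s['gripper_width'],s['gripper_force'],np.round(s['joint_positions'],2)); return s
E
python3 - <<'E'
from h import *
import pickle
st()
a=grab_frame('scene');b=grab_frame('top')
pickle.dump((a,b),open('ab.pkl','wb'))
im=np.hstack([a['color'],b['color']])
save('scene',a);save('top',b)
for f in(a,b):print(f['K'],-f['R'].T@f['t'])
E
```

```text
0.0 [159.8 603.7 221.9] [[-0.967, 0.256, -0.0], [0.256, 0.967, -0.001], [-0.0, -0.002, -1.0]] [ 0.4  0.  -0.4] [-0.03  0.02  0.01] 0.9991284206568793 0.0 [ 1.29  0.42  1.63 -0.    1.09 -0.02]
[[440.40607943   0.         278.48130579]
 [  0.         440.40607943 214.27874213]
 [  0.           0.           1.        ]] [ 948.51828911 -672.54451692  878.89661908]
[[422.35773301   0.         274.02106471]
 [  0.         422.35773301 208.70177044]
 [  0.           0.           1.        ]] [ 531.10454303  -47.84506608 1149.59423083]
```

View pics/scene.png

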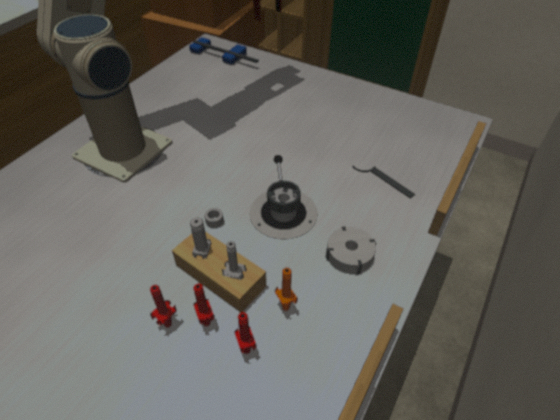

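View pics/top.png

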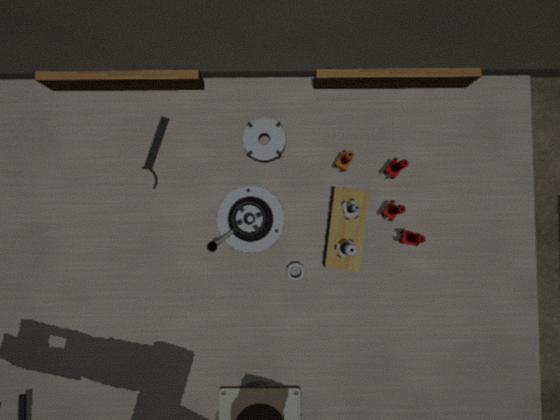

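Scene view: two steel arbors in the stand, at scene (199,235)/top (346,249) with a fat journal, and at scene (232,258)/top (351,208) with a slimmer one that shows a shouldered thread. The red and orange ones are look-alikes. The spindle is at top (250,219) with its ball at (212,246). I'll confirm in a crop and measure.

Run:
```python
from h import *
import pickle
a,b=pickle.load(open('ab.pkl','rb'))
g=lambda im,u0,v0,u1,v1:cv2.resize(im[v0:v1,u0:u1],(400,400*(v1-v0)//(u1-u0)),interpolation=cv2.INTER_CUBIC)
A=g(a['color'],165,205,275,315);B=g(b['color'],310,175,400,265);C=g(b['color'],200,175,300,275)
im=np.vstack([np.hstack([A,B])]); im=np.clip(im*1.6,0,255).astype(np.uint8)
cv2.imwrite('pics/c1.png',im[...,::-1])
P=pts(b);Pa=pts(a)
def cen(name,P,m,u0,v0,u1,v1):
    s=np.zeros(m.shape,bool);s[v0:v1,u0:u1]=1;q=P[m&s]
    print(name,len(q),q.mean(0).round(1),((q.max(0)+q.min(0))/2).round(1),np.ptp(q,0).round(1)) if len(q) else print(name,0)
z=P[...,2];za=Pa[...,2]
# stand top in top view
cen('stand top',P,(abs(z-62)<6),320,180,375,275)
m=(abs(z-62)<6);s=np.zeros_like(m);s[180:275,320:375]=1
r=cv2.minAreaRect(P[m&s][:,:2].astype(np.float32));print(r)
cen('thin upper',P,z>110,335,190,370,225);cen('thick upper',P,z>110,330,232,370,265)
cen('thin flange',P,abs(z-74)<4,335,190,370,225);cen('thick flange',P,abs(z-74)<4,330,232,370,265)
cen('sc thin',Pa,(za>90)&(za<150),215,235,250,280);cen('sc thick',Pa,(za>90)&(za<150),180,212,214,258)
cen('insert',P,abs(z-2.5)<3,212,180,290,258)
cen('ring',P,abs(z-79.5)<5,222,190,280,250)
cen('ringscene',Pa,abs(za-79.5)<4,255,170,310,215)
cen('ball',P,(z>80)&(z<115),200,235,222,258)
cen('ballsc',Pa,(za>80)&(za<115),268,150,288,166)
cen('spacer',P,z>20,284,258,308,284)
hsv=cv2.cvtColor(b['color'],cv2.COLOR_RGB2HSV)
def ray(f,u,v,h):
    d=f['R'].T@np.array([(u-f['K'][0,2])/f['K'][0,0],(v-f['K'][1,2])/f['K'][1,1],1]);c=-f['R'].T@f['t'];return (c+d*(h-c[2])/d[2]).round(1)
print('ball ray',ray(b,212,246,90),'scene',ray(a,278,159,90)); print('thin top',ray(b,351,208,162))
```

```text
stand top 2339 [ 528.6 -226.9   61.3] [ 528.4 -229.3   61.9] [218.5 114.3  11.9]
((528.66552734375, -228.0906219482422), (91.2208480834961, 210.11627197265625), 82.53949737548828)
thin upper 84 [ 574.8 -220.7  211.7] [ 559.6 -145.   630.2] [  56.9  194.4 1038.7]
thick upper 167 [ 481.8 -213.2  184.5] [ 498.6 -141.   630.9] [  65.   186.2 1037.3]
thin flange 140 [ 577.1 -232.1   73.8] [ 577.4 -234.9   74.1] [50.9 38.   7.8]
thick flange 77 [ 480.2 -213.2   73.2] [ 479.8 -217.5   73.8] [43.  46.2  6.9]
sc thin 158 [ 584.6 -240.3  120.4] [ 581.6 -237.1  120.2] [17.9 18.  59.4]
sc thick 239 [ 488.7 -229.5  120.9] [ 482.6 -225.   120. ] [28.5 26.3 59.8]
insert 3173 [556.2  21.9   1.9] [557.1  24.3   2.5] [211.  210.6   6. ]
ring 329 [552.8  29.7  78.7] [549.   37.5  79.1] [101.2 109.6   9. ]
ringscene 307 [556.7  26.5  79.5] [553.6  34.3  79.4] [ 98.6 112.1   7.8]
ball 110 [489.3 111.1  95. ] [489.9 110.5  92.8] [32.3 33.3 22.4]
ballsc 79 [491.7 109.2  96. ] [490.4 112.9  95.2] [22.4 26.3 22.4]
spacer 162 [417.6 -95.   42.5] [461.8 -82.9 584.8] [ 138.7   70.2 1129.5]
ball ray [486.4 115.7  90. ] scene [487.2 117.8  90. ]
thin top [ 575.9 -220.8  162. ]
```

View pics/c1.png

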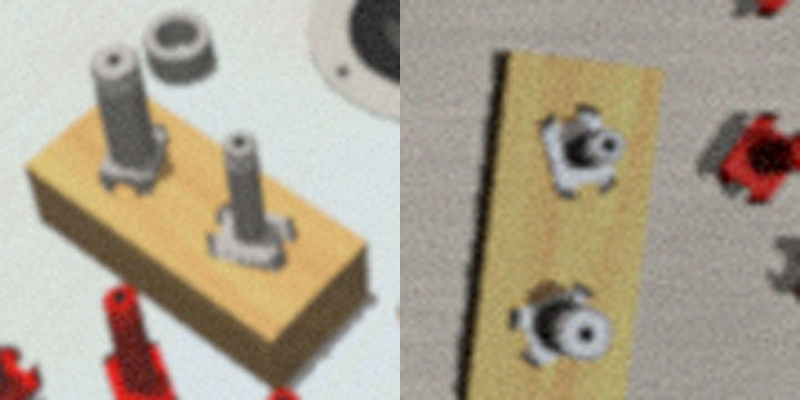

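The crop confirms it. The thin arbor is the stand's far one, at crop (605,145), scene (232,258), flange at about (577,-234). The thick one is at crop (585,335), scene (199,235). The insert is at about (556.5,23) and the ball at about (487,116), 116 mm from the axis (115 expected). I'll go over the spindle for a close look.

Emit:
jog_arm --deltas '[-0.98,-0.85,0,0,0,0,-0.98,-0.85,0,0,0,0,-0.98,-0.85,0,0,0,0,-0.98,-0.85,0,0,0,0,-0.98,-0.85,0,0,0,0,-0.98,-0.85,0,0,0,0,-0.98,-0.85,0,0,0,0,-0.98,-0.85,0,0,0,0,-0.98,-0.85,0,0,0,0,-0.98,-0.85,0,0,0,0]' --gripper -1

```text
time_s: 0.93
eef_pos: [379.4, 280.6, 222.6]
eef_rot: [[-0.967, 0.256, -0.0], [0.256, 0.967, -0.0], [0.0, -0.0, -1.0]]
force: [1.5, 0.2, -0.8]
gripper_width: 1.001
gripper_force: 0.0
```

Emit:
jog_arm --deltas '[-0.98,-0.85,0,0,0,0,-0.98,-0.85,0,0,0,0,-0.98,-0.85,0,0,0,0,-0.98,-0.85,0,0,0,0,-0.98,-0.85,0,0,0,0,-0.98,-0.85,0,0,0,0,-0.98,-0.85,0,0,0,0,-0.98,-0.85,0,0,0,0,0,0,0,0,0,0,0,0,0,0,0,0]'

```text
time_s: 1.77
eef_pos: [554.5, 23.4, 222.1]
eef_rot: [[-0.966, 0.259, -0.001], [0.259, 0.966, 0.0], [0.001, -0.0, -1.0]]
force: [-1.2, 0.6, -0.4]
gripper_width: 0.999
gripper_force: 0.0
```

```bash
cat >> h.py <<'E'
def wrist():
    s=sensors.sense(); f=grab_frame('wrist'); f['p']=np.array(s['eef_pos']); f['Rt']=np.array(s['eef_rot']); return f
def wpts(f):
    h,w=f['z_map'].shape; u,v=np.meshgrid(np.arange(w),np.arange(h)); d=wdir(f,u,v)
    c=d/np.where(abs(d[...,2:])<1e-3,1e-3,d[...,2:])*f['z_map'][...,None]; return w2(f,c)
def wdir(f,u,v):
    K=f['K']; x=(u-K[0,2])/K[0,0]; y=(v-K[1,2])/K[1,1]; r=np.hypot(x,y); k=np.sinc(r/np.pi)
    return np.stack([x*k,y*k,np.cos(r)],-1)
def w2(f,c): M=f['mount']; return (c@M[:3,:3].T+M[:3,3])@f['Rt'].T+f['p']
def wray(f,u,v,h):
    o=w2(f,np.zeros(3)); d=w2(f,wdir(f,np.float64(u),np.float64(v)))-o; return o+d*(h-o[2])/d[2]
def proj(f,X):
    M=f['mount']; c=((np.asarray(X,float)-f['p'])@f['Rt']-M[:3,3])@M[:3,:3]
    th=np.arctan2(np.hypot(c[0],c[1]),c[2]); r=np.hypot(c[0],c[1]); K=f['K']
    return K[0,2]+K[0,0]*th*c[0]/r, K[1,2]+K[1,1]*th*c[1]/r
def rect(f,cx,cy,h,half,n=400):
    """orthorectified plane z=h; returns image with +x world up, +y left"""
    i=(np.arange(n)+.5)/n*2-1; m=np.zeros((n,n,2),np.float32)
    X=np.zeros((n,n,3)); X[...,0]=cx-i[:,None]*half; X[...,1]=cy-i[None]*half; X[...,2]=h
    M=f['mount']; c=((X-f['p'])@f['Rt']-M[:3,3])@M[:3,:3]; r=np.hypot(c[...,0],c[...,1]); th=np.arctan2(r,c[...,2]);K=f['K']
    return cv2.remap(f['color'],(K[0,2]+K[0,0]*th*c[...,0]/r).astype(np.float32),(K[1,2]+K[1,1]*th*c[...,1]/r).astype(np.float32),cv2.INTER_LINEAR)
E
python3 - <<'E'
from h import *
import pickle
st(); f=wrist(); pickle.dump(f,open('w1.pkl','wb'))
print(f['K'],np.round(f['mount'],3),f['z_map'].min(),f['z_map'].max())
r=rect(f,556.5,23,65,130)
cv2.imwrite('pics/w1.png',np.hstack([cv2.resize(f['color'],(533,400)),r[:, 67:333]])[...,::-1])
P=wpts(f);z=P[...,2]
def c(n,m):q=P[m];print(n,len(q),q.mean(0).round(1),((q.max(0)+q.min(0))/2).round(1),np.ptp(q,0).round(1))
near=np.hypot(P[...,0]-556,P[...,1]-23)
c('ring',(abs(z-79.5)<2)&(near<52)); q=P[(abs(z-79.5)<2)&(near<52)]
print(cv2.minEnclosingCircle(q[:,:2].astype(np.float32)))
q=P[(abs(z-2.5)<1.5)&(near<100)];print(cv2.minEnclosingCircle(q[:,:2].astype(np.float32)))
c('ball',(np.hypot(P[...,0]-487,P[...,1]-116)<25)&(z>70)&(z<120))
c('face',(abs(z-60)<1.5)&(near<38));c('dogs',(abs(z-65)<1.5)&(near<38))
E
```

```text
1.7667 [554.5  23.4 222.1] [[-0.966, 0.259, -0.001], [0.259, 0.966, 0.0], [0.001, -0.0, -1.0]] [-1.2  0.6 -0.4] [ 0.02  0.06 -0.01] 0.9987075686510091 0.0 [ 0.02  0.32  1.79  0.    1.03 -1.29]
[[325.1922621    0.         281.38372208]
 [  0.         325.1922621  213.55764155]
 [  0.           0.           1.        ]] [[-1.0000e-03 -9.6900e-01 -2.4600e-01  6.6823e+01]
 [ 1.0000e+00 -0.0000e+00 -1.0000e-03 -6.8000e-02]
 [ 1.0000e-03 -2.4600e-01  9.6900e-01 -1.6203e+02]
 [ 0.0000e+00  0.0000e+00  0.0000e+00  1.0000e+00]] 0.0 460.0684
ring 2041 [555.3  23.7  79.2] [556.6  23.9  79.4] [86.6 87.4  3.9]
((556.349609375, 23.72048568725586), 44.073726654052734)
((556.0293579101562, 23.02434730529785), 99.9638442993164)
ball 762 [488.2 110.3  96.2] [488.7 110.3  92.5] [30.2 34.5 23. ]
face 2278 [556.4  24.3  59.9] [557.4  23.7  60. ] [72.  74.1  3. ]
dogs 429 [560.6  22.2  64.9] [564.5  23.6  65. ] [58.6 74.2  3. ]
```

View pics/w1.png

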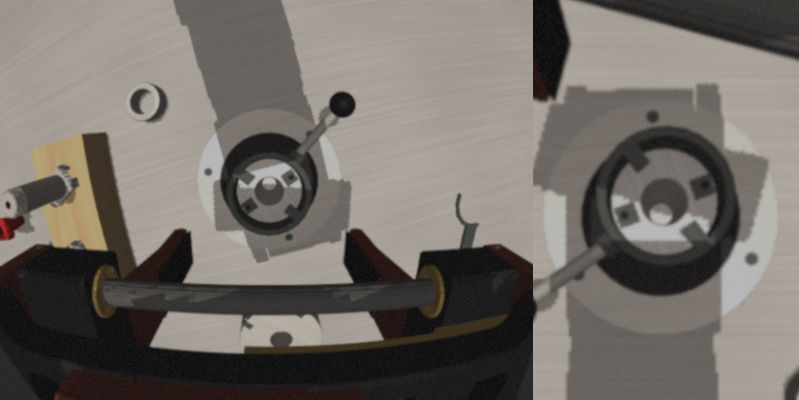

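Rectified view (right): the dogs are at (704,185) and (626,214), so their line is at about 110°. The lugs are at (637,158) and (695,233), and the handle at about 128°. The axis at (665,199) agrees with (556.4,23.7). Next, above the thin arbor.

Emit:
jog_arm --deltas '[-0.33,-0.9,0,0,0,0,-0.33,-0.9,0,0,0,0,-0.33,-0.9,0,0,0,0,-0.33,-0.9,0,0,0,0,-0.33,-0.9,0,0,0,0,-0.33,-0.9,0,0,0,0,-0.33,-0.9,0,0,0,0,-0.33,-0.9,0,0,0,0,-0.33,-0.9,0,0,0,0,0,0,0,0,0,0]'

```text
time_s: 2.65
eef_pos: [578.2, -235.0, 222.7]
eef_rot: [[-0.966, 0.257, 0.0], [0.257, 0.966, -0.001], [-0.001, -0.001, -1.0]]
force: [-0.3, -0.9, -0.5]
gripper_width: 0.996
gripper_force: 0.0
```

Run:
```python
from h import *
import pickle
st(); f=wrist(); pickle.dump(f,open('w2.pkl','wb'))
P=wpts(f);z=P[...,2]
near=np.hypot(P[...,0]-577,P[...,1]+234)
for n,lo,hi in(('journal',85,140),('thread',150,159),('top',159.5,164)):
    q=P[(z>lo)&(z<hi)&(near<40)]
    if len(q):print(n,len(q),q.mean(0).round(1),((q.max(0)+q.min(0))/2).round(1),np.ptp(q,0).round(1))
q=P[(abs(z-74)<2)&(near<40)];print('flange',len(q),cv2.minAreaRect(q[:,:2].astype(np.float32)))
q=P[(abs(z-62)<2)&(near<150)];print('stand',len(q),cv2.minAreaRect(q[:,:2].astype(np.float32)))
r=rect(f,577,-234,74,40)
cv2.imwrite('pics/w2.png',np.hstack([cv2.resize(f['color'],(400,300),interpolation=cv2.INTER_AREA) if 0 else cv2.copyMakeBorder(cv2.resize(f['color'],(400,300)),0,100,0,0,cv2.BORDER_CONSTANT),r])[...,::-1])
# dogs
f=pickle.load(open('w1.pkl','rb'));P=wpts(f);z=P[...,2];C=np.array([556.4,23.7]);d=P[...,:2]-C;rr=np.hypot(d[...,0],d[...,1])
m=(z>63.2)&(z<67)&(rr>19)&(rr<33)
a=np.arctan2(d[...,1],d[...,0])[m];print('dog line deg',len(a),np.degrees(np.angle(np.mean(np.exp(2j*a)))/2)%180)
for s in(1,-1):
    w=np.cos(a-np.radians(110))*s>0.8;print(P[m][w].mean(0).round(1),w.sum())
m=(z>76)&(z<82)&(rr>23)&(rr<36);a=np.arctan2(d[...,1],d[...,0])[m];print('lug',len(a),np.degrees(np.angle(np.mean(np.exp(2j*a)))/2)%180)
```

```text
2.65 [ 578.2 -235.   222.7] [[-0.966, 0.257, 0.0], [0.257, 0.966, -0.001], [-0.001, -0.001, -1.0]] [-0.3 -0.9 -0.5] [ 0.04 -0.01  0.02] 0.9957885330115251 0.0 [-0.4   0.42  1.63 -0.    1.09 -1.72]
journal 285 [ 570.3 -233.4  114.9] [ 573.3 -234.8  112.5] [10.5 18.5 54.2]
thread 100 [ 572.8 -233.7  155.7] [ 578.4 -235.5  154.6] [19.7 19.2  8.7]
top 490 [ 577.6 -235.3  161.7] [ 578.1 -235.2  161.6] [18.6 18.4  4.2]
flange 818 ((577.7363891601562, -235.71974182128906), (50.44758224487305, 33.372894287109375), 14.076064109802246)
stand 13667 ((558.1243896484375, -266.646728515625), (157.84231567382812, 270.94964599609375), 82.36798858642578)
dog line deg 338 110.42135908749275
[547.1  48.2  64.9] 170
[565.3  -0.6  64.8] 168
lug 290 37.60601456323807
```

View pics/w2.png

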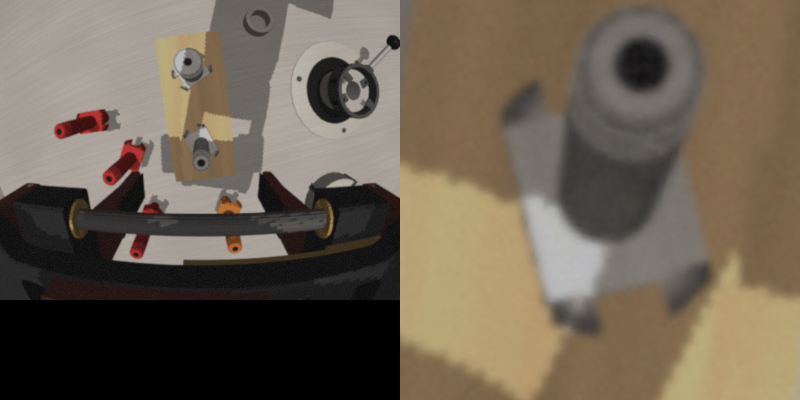

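Rectified view (right): the arbor top is at (641,62) and the flange flats run at about 14°, with the slot at the lower end around (632,305). So the axis is (577.9,-235.4), the slot line 14.1°, and the tool is already centred. Descend and grip.

Emit:
jog_arm --deltas '[0,0,0.83,0,0,0,0,0,0.83,0,0,0,0,0,0.83,0,0,0,0,0,0.83,0,0,0,0,0,0.83,0,0,0,0,0,0,0,0,0]'

```text
time_s: 3.2
eef_pos: [574.6, -228.8, 93.6]
eef_rot: [[-0.967, 0.254, -0.008], [0.254, 0.967, 0.004], [0.009, 0.002, -1.0]]
force: [-0.7, 0.6, 0.2]
gripper_width: 1.0
gripper_force: 0.0
```

Emit:
jog_arm --deltas '[0,0,0,0,0,0,0,0,0,0,0,0,0,0,0,0,0,0,0,0,0,0,0,0,0,0,0,0,0,0,0,0,0,0,0,0,0,0,0,0,0,0,0,0,0,0,0,0]' --gripper 1 --squeeze 50

```text
time_s: 3.87
eef_pos: [578.0, -232.8, 98.4]
eef_rot: [[-0.967, 0.256, 0.0], [0.256, 0.967, -0.0], [-0.0, -0.0, -1.0]]
force: [0.5, -0.8, 0.0]
gripper_width: 0.43
gripper_force: 0.0
```

Emit:
jog_arm --deltas '[0,0,0,0,0,0,0,0,0,0,0,0,0,0,0,0,0,0,0,0,0,0,0,0,0,0,0,0,0,0,0,0,0,0,0,0]'

```text
time_s: 4.37
eef_pos: [578.0, -233.2, 98.4]
eef_rot: [[-0.967, 0.256, 0.0], [0.256, 0.967, -0.001], [-0.0, -0.001, -1.0]]
force: [-1.4, -3.4, 2.8]
gripper_width: 0.223
gripper_force: 50.0
```

Gripped, opening 19.6 mm. Lifting 90 mm.

Emit:
jog_arm --deltas '[0,0,-0.3,0,0,0,0,0,-0.6,0,0,0,0,0,-0.7,0,0,0,0,0,-0.7,0,0,0,0,0,-0.7,0,0,0,0,0,0,0,0,0,0,0,0,0,0,0,0,0,0,0,0,0]'

```text
time_s: 5.03
eef_pos: [577.0, -231.9, 186.7]
eef_rot: [[-0.967, 0.256, -0.002], [0.256, 0.967, 0.001], [0.002, 0.001, -1.0]]
force: [-0.9, 0.7, -6.0]
gripper_width: 0.22
gripper_force: 50.0
```

```bash
python3 -c "
from h import *
st()"
```

```text
5.0333 [ 577.  -231.9  186.7] [[-0.967, 0.256, -0.002], [0.256, 0.967, 0.001], [0.002, 0.001, -1.0]] [-0.9  0.7 -6. ] [ 0.    0.02 -0.03] 0.21978720098361076 49.99864876270294 [-0.4   0.46  1.66  0.    1.02 -1.71]
```

Emit:
jog_arm --deltas '[0,0,0,0,0,0.4,0,0,0,0,0,0.96,0,0,0,0,0,1,0,0,0,0,0,1,0,0,0,0,0,1,0,0,0,0,0,1,0,0,0,0,0,1,0,0,0,0,0,1,0,0,0,0,0,1,0,0,0,0,0,1]'

```text
time_s: 5.87
eef_pos: [576.7, -231.9, 185.7]
eef_rot: [[-0.321, 0.947, -0.004], [0.947, 0.321, 0.002], [0.003, -0.003, -1.0]]
force: [0.3, -0.2, -5.0]
gripper_width: 0.218
gripper_force: 50.0
```

Emit:
jog_arm --deltas '[0,0,0,0,0,1,0,0,0,0,0,1,0,0,0,0,0,1,0,0,0,0,0,1,0,0,0,0,0,0.6,0,0,0,0,0,0,0,0,0,0,0,0,0,0,0,0,0,0]'

```text
time_s: 6.53
eef_pos: [577.4, -232.4, 187.0]
eef_rot: [[0.147, 0.989, -0.002], [0.989, -0.147, 0.001], [0.001, -0.002, -1.0]]
force: [-1.1, -0.4, -5.3]
gripper_width: 0.216
gripper_force: 50.0
```

```bash
python3 -c "
from h import *
s=st();R=np.array(s['eef_rot']);print(R.T@(np.array([556.4,23.7,188])-s['eef_pos'])/30, np.degrees(np.arctan2(R[1,1],R[0,1])))"
```

```text
6.5333 [ 577.4 -232.4  187. ] [[0.147, 0.989, -0.002], [0.989, -0.147, 0.001], [0.001, -0.002, -1.0]] [-1.1 -0.4 -5.3] [-0.07  0.07 -0.04] 0.21602685508436778 49.99865412712097 [-0.4   0.46  1.66  0.    1.02 -0.25]
[ 8.33912131 -1.94902553 -0.02500727] -8.475957095076993
```

Emit:
jog_arm --deltas '[0.5,-0.12,0,0,0,0,0.9,-0.21,0,0,0,0,1,-0.23,0,0,0,0,1,-0.23,0,0,0,0,1,-0.23,0,0,0,0,1,-0.23,0,0,0,0,1,-0.23,0,0,0,0,1,-0.23,0,0,0,0,0.7,-0.17,0,0,0,0,0.24,-0.07,0,0,0,0]'

```text
time_s: 7.37
eef_pos: [556.6, 26.9, 188.1]
eef_rot: [[0.146, 0.989, -0.001], [0.989, -0.146, 0.001], [0.001, -0.001, -1.0]]
force: [0.6, 0.5, -5.6]
gripper_width: 0.218
gripper_force: 50.0
```

Emit:
jog_arm --deltas '[0,0,0,0,0,0,0,0,0,0,0,0,0,0,0,0,0,0,0,0,0,0,0,0]'

```text
time_s: 7.7
eef_pos: [557.6, 22.4, 188.2]
eef_rot: [[0.15, 0.989, 0.0], [0.989, -0.15, -0.0], [-0.0, 0.0, -1.0]]
force: [0.5, 0.5, -4.6]
gripper_width: 0.222
gripper_force: 50.0
```

Run:
```python
from h import *
import pickle
s=st(); f=wrist(); pickle.dump(f,open('w3.pkl','wb'))
P=wpts(f);z=P[...,2];near=np.hypot(P[...,0]-556.4,P[...,1]-23.7)
oz=s['eef_pos'][2]-36
for n,lo,hi,rm in(('ring',78,81.5,48),('flangetop',oz+10.5,oz+13.5,32),('top',oz+97,oz+103,20)):
    q=P[(z>lo)&(z<hi)&(near<rm)]
    if len(q)>5:print(n,len(q),cv2.minEnclosingCircle(q[:,:2].astype(np.float32)),cv2.minAreaRect(q[:,:2].astype(np.float32)),np.median(q[:,2]))
print(np.histogram(z[(near<32)],bins=np.arange(60,270,6)))
cv2.imwrite('pics/w3.png',np.hstack([cv2.copyMakeBorder(cv2.resize(f['color'],(400,300)),0,100,0,0,cv2.BORDER_CONSTANT),rect(f,556.4,23.7,oz+12,45)])[...,::-1])
```

```text
7.7 [557.6  22.4 188.2] [[0.15, 0.989, 0.0], [0.989, -0.15, -0.0], [-0.0, 0.0, -1.0]] [ 0.5  0.5 -4.6] [-0.07  0.08 -0.06] 0.22228006077118276 49.99865233898163 [ 0.02  0.37  1.81 -0.    0.97  0.17]
ring 1736 ((556.4977416992188, 23.906084060668945), 44.023582458496094) ((557.33349609375, 30.716148376464844), (73.00118255615234, 87.03817749023438), 82.91087341308594) 79.3408462896395
flangetop 1362 ((555.018798828125, 29.442951202392578), 20.907407760620117) ((554.4854125976562, 29.453861236572266), (33.43529510498047, 34.368011474609375), 20.931488037109375) 163.83280341518167
top 597 ((557.8995971679688, 23.748950958251953), 17.187170028686523) ((557.7150268554688, 22.529876708984375), (23.197246551513672, 27.419469833374023), 81.4063720703125) 251.9460010201284
(array([ 982,   17,    7,  121,    0,    0,    0,    0,    0,    0,    0,
          0,    0,    0,    0,  101,  149, 1453,   91,  107,  115,  229,
        288,  356,  393,  419,  436,  526,  566,  616,  565,  451,  346,
        148]), array([ 60,  66,  72,  78,  84,  90,  96, 102, 108, 114, 120, 126, 132,
       138, 144, 150, 156, 162, 168, 174, 180, 186, 192, 198, 204, 210,
       216, 222, 228, 234, 240, 246, 252, 258, 264]))
```

View pics/w3.png

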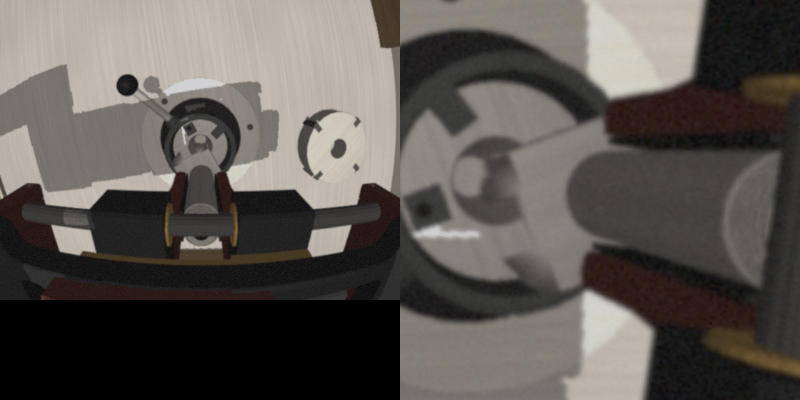

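The rectified view shows flange flats running (605,118) to (512,152), about 110°, as wanted. The bore is at (490,180) and a dog at (430,205). The prong and slot outline is unclear, so I'll check it from the depth points.

Run:
```python
from h import *
import pickle
f=pickle.load(open('w3.pkl','rb'))
P=wpts(f);z=P[...,2]
C=np.array([557.2,23.0]);th=np.radians(110.4);e=np.array([np.cos(th),np.sin(th)]);n=np.array([-e[1],e[0]])
m=(z>154)&(z<166.5)&(np.hypot(P[...,0]-C[0],P[...,1]-C[1])<34);q=P[m];X=(q[:,:2]-C)@e;Y=(q[:,:2]-C)@n
H,_,_=np.histogram2d(Y,X,bins=[np.arange(-30,31,2),np.arange(-10,35,2)])
for i,r in zip(range(-30,30,2),H):print('%4d'%i,' '.join('%2d'%x if x else ' .' for x in r))
# top disc of arbor
oz=188.2-36
for lo in(92,96,100): 
    q=P[(z>oz+lo)&(z<oz+lo+4)&(np.hypot(P[...,0]-C[0],P[...,1]-C[1])<22)];print(lo,len(q),q.mean(0).round(1),q.min(0).round(1),q.max(0).round(1))
# shank end: lowest points of arbor
q=P[(z>100)&(z<150)&(np.hypot(P[...,0]-C[0],P[...,1]-C[1])<25)];print('shank',len(q))
```

```text
-30  .  .  .  .  .  .  .  .  .  .  .  .  .  .  .  .  .  .  .  .  .  .
 -28  .  .  .  .  .  .  .  .  .  .  .  .  .  .  .  .  .  .  .  .  .  .
 -26  .  .  .  .  .  .  .  .  .  .  .  .  .  .  .  .  .  .  .  .  .  .
 -24  .  .  .  .  .  .  .  .  .  .  .  .  .  .  .  .  .  .  .  .  .  .
 -22  .  .  .  .  .  .  .  .  .  .  .  .  .  .  .  .  .  .  .  .  .  .
 -20  .  .  .  .  .  .  .  .  .  .  .  .  .  .  .  .  .  .  .  .  .  .
 -18  1  4  6  6  5  6  5  5  6  7  7  5  4  6  6  .  .  .  .  .  .  .
 -16  .  1  9 10 11 11  8 13  9 11 10 13 11 10 12 15  .  .  .  .  .  .
 -14  .  2  9 11 10 12  9 12 12 10  9 11 11 12 10 20  4  .  .  .  .  .
 -12  .  1  6 13 10 11  8 12 10 11 11 12 13  9 13 11 16  .  .  .  .  .
 -10  2  3  5  3  4  8  9 13 11 10 10 11 12 10 11 10 18  .  .  .  .  .
  -8  2  .  .  .  .  .  1  8 11 11  9 12 13  7  5  6  5  3  .  .  .  .
  -6  .  .  .  .  .  .  .  1  9 10 10 10 12 12  .  .  .  .  .  .  .  .
  -4  .  .  .  .  .  .  .  .  7 10 12 11 11 10  .  .  .  .  .  .  .  .
  -2  .  .  .  .  .  .  .  .  . 14  8 12 11 12  .  .  .  .  .  .  .  .
   0  .  .  .  .  .  .  .  .  . 14  
[... 538 characters left out ...]
.  .  .  .  .  .  .  .  .  .  2  3  5  4  4  1  .  .  .  .  .  .
  18  .  .  .  .  .  .  .  .  .  .  .  .  .  .  .  .  .  .  .  .  .  .
  20  .  .  .  .  .  .  .  .  .  .  .  .  .  .  .  .  .  .  .  .  .  .
  22  .  .  .  .  .  .  .  .  .  .  .  .  .  .  .  .  .  .  .  .  .  .
  24  .  .  .  .  .  .  .  .  .  .  .  .  .  .  .  .  .  .  .  .  .  .
  26  .  .  .  .  .  .  .  .  .  .  .  .  .  .  .  .  .  .  .  .  .  .
  28  .  .  .  .  .  .  .  .  .  .  .  .  .  .  .  .  .  .  .  .  .  .
92 336 [558.6  28.3 245.7] [545.1   9.2 244.2] [573.8  36.2 248.2]
96 409 [557.5  19.8 251.1] [545.1   9.4 248.3] [573.4  36.1 252.2]
100 244 [557.5  18.3 253.1] [544.9   9.4 252.2] [568.9  24.9 256.2]
shank 0
```

The depth map shows the slot (Y ±7, floor at 18 mm) lined up with the dogs' line. The arbor sits about 1.3 mm off the spindle axis, so I'll correct that and lower.

Emit:
jog_arm --deltas '[0.018,-0.038,0,0,0,0,0,0,0.4,0,0,0,0,0,0.5,0,0,0,0,0,0.5,0,0,0,0,0,0.5,0,0,0,0,0,0.3,0,0,0,0,0,0.2,0,0,0,0,0,0,0,0,0,0,0,0,0,0,0]'

```text
time_s: 8.5
eef_pos: [556.5, 24.1, 116.0]
eef_rot: [[0.15, 0.989, -0.0], [0.989, -0.15, 0.0], [-0.0, -0.0, -1.0]]
force: [0.1, -1.3, -4.9]
gripper_width: 0.222
gripper_force: 50.0
```

```bash
python3 -c "
from h import *
for i in range(1): st()"
```

```text
8.5 [556.5  24.1 116. ] [[0.15, 0.989, -0.0], [0.989, -0.15, 0.0], [-0.0, -0.0, -1.0]] [ 0.1 -1.3 -4.9] [-0.05  0.06  0.03] 0.22156270899804278 49.99860405921936 [0.02 0.47 1.85 0.   0.82 0.17]
```

Emit:
jog_arm --deltas '[0,0,0.1,0,0,0,0,0,0.1,0,0,0,0,0,0.1,0,0,0,0,0,0.1,0,0,0,0,0,0,0,0,0,0,0,0,0,0,0]'

```text
time_s: 9.0
eef_pos: [556.3, 24.2, 104.0]
eef_rot: [[0.149, 0.989, -0.0], [0.989, -0.149, -0.0], [-0.0, -0.0, -1.0]]
force: [-0.2, -0.3, -5.3]
gripper_width: 0.219
gripper_force: 50.0
```

Emit:
jog_arm --deltas '[0,0,0.05,0,0,0,0,0,0.05,0,0,0,0,0,0,0,0,0]'

```text
time_s: 9.25
eef_pos: [556.5, 24.3, 101.0]
eef_rot: [[0.149, 0.989, 0.0], [0.989, -0.149, 0.0], [0.0, 0.0, -1.0]]
force: [-0.2, 0.5, -4.9]
gripper_width: 0.221
gripper_force: 50.0
```

Emit:
jog_arm --deltas '[0,0,0.04,0,0,0,0,0,0.03,0,0,0,0,0,0,0,0,0]'

```text
time_s: 9.5
eef_pos: [556.6, 24.4, 99.1]
eef_rot: [[0.149, 0.989, 0.0], [0.989, -0.149, 0.0], [0.0, 0.0, -1.0]]
force: [0.4, 2.8, -5.9]
gripper_width: 0.223
gripper_force: 50.0
```

Emit:
jog_arm --deltas '[0.007,0,0.03,0,0,0,0,0,0.02,0,0,0,0,0,0,0,0,0]'

```text
time_s: 9.75
eef_pos: [556.6, 24.5, 97.6]
eef_rot: [[0.149, 0.989, 0.0], [0.989, -0.149, 0.0], [0.0, 0.0, -1.0]]
force: [0.0, 2.3, -4.8]
gripper_width: 0.224
gripper_force: 50.0
```

```bash
python3 -c "
from h import *
st()"
```

```text
9.75 [556.6  24.5  97.6] [[0.149, 0.989, 0.0], [0.989, -0.149, 0.0], [0.0, 0.0, -1.0]] [ 0.   2.3 -4.8] [ 0.52 -0.1  -0.01] 0.22405807031796351 49.99885976314545 [0.02 0.5  1.86 0.   0.78 0.17]
```

Emit:
jog_arm --deltas '[0.007,0,0.02,0,0,0,0,0,0.01,0,0,0,0,0,0,0,0,0]'

```text
time_s: 10.0
eef_pos: [556.6, 24.7, 96.7]
eef_rot: [[0.149, 0.989, 0.0], [0.989, -0.149, 0.0], [0.0, 0.0, -1.0]]
force: [0.9, 4.1, -3.5]
gripper_width: 0.217
gripper_force: 50.0
```

Emit:
jog_arm --deltas '[0,0,0.01,0,0,0,0,0,0.01,0,0,0,0,0,0,0,0,0]'

```text
time_s: 10.25
eef_pos: [556.7, 24.6, 96.3]
eef_rot: [[0.149, 0.989, 0.0], [0.989, -0.149, 0.0], [0.0, 0.0, -1.0]]
force: [0.1, 2.3, 0.1]
gripper_width: 0.222
gripper_force: 50.0
```

Emit:
jog_arm --deltas '[0,0,0.02,0,0,0,0,0,0.01,0,0,0,0,0,0,0,0,0]'

```text
time_s: 10.5
eef_pos: [556.7, 24.6, 96.2]
eef_rot: [[0.149, 0.989, 0.001], [0.989, -0.149, 0.0], [0.0, 0.0, -1.0]]
force: [-2.2, 2.6, 9.0]
gripper_width: 0.221
gripper_force: 50.0
```

Run:
```python
from h import *
import pickle
s=st(); f=wrist(); P=wpts(f);z=P[...,2];d=np.hypot(P[...,0]-556.4,P[...,1]-23.8)
pickle.dump(f,open('w4.pkl','wb'))
for r in((20,26),(12,27)):
  q=P[(d>r[0])&(d<r[1])&(z>65)&(z<90)&(P[...,1]>24)];print(np.histogram(q[:,2],bins=np.arange(65,91,1)))
q=P[(d>38)&(d<43)&(z>74)&(z<85)&(P[...,1]>24)];print('ring',np.median(q[:,2]))
```

```text
10.5 [556.7  24.6  96.2] [[0.149, 0.989, 0.001], [0.989, -0.149, 0.0], [0.0, 0.0, -1.0]] [-2.2  2.6  9. ] [0.68 0.66 0.07] 0.22102456398398015 50.00375032424927 [0.02 0.5  1.86 0.   0.78 0.17]
(array([ 92,  16,   4,   6,   6,  25, 156, 166,  17,   1,   1,   2,   3,
        12,  56,   9,   1,   0,   0,   0,   0,   0,   0,   0,   0]), array([65, 66, 67, 68, 69, 70, 71, 72, 73, 74, 75, 76, 77, 78, 79, 80, 81,
       82, 83, 84, 85, 86, 87, 88, 89, 90]))
(array([128,  36,  21,  22,  29,  82, 532, 542,  59,   3,   2,   2,   4,
        17,  78,  14,   2,   0,   0,   0,   0,   0,   0,   0,   0]), array([65, 66, 67, 68, 69, 70, 71, 72, 73, 74, 75, 76, 77, 78, 79, 80, 81,
       82, 83, 84, 85, 86, 87, 88, 89, 90]))
ring 79.46373333220586
```

The flange top reads 72 mm, which is 60+12, and the weight is taken up: the arbor is home. Release it, retreat, and turn the tool for the lever.

Emit:
jog_arm --deltas '[0,0,-0.01,0,0,0,0,0,0,0,0,0,0,0,0,0,0,0,0,0,0,0,0,0,0,0,0,0,0,0,0,0,0,0,0,0]' --gripper -0.2

```text
time_s: 11.05
eef_pos: [556.5, 24.5, 95.3]
eef_rot: [[0.149, 0.989, -0.0], [0.989, -0.149, -0.0], [-0.0, -0.0, -1.0]]
force: [0.5, -0.6, -1.2]
gripper_width: 0.595
gripper_force: 0.0
```

Emit:
jog_arm --deltas '[0,0,-0.2,0,0,0,0,0,-0.5,0,0,0,0,0,-0.8,0,0,0,0,0,-0.8,0,0,0,0,0,-0.8,0,0,0,0,0,0,0,0,0,0,0,0,0,0,0]'

```text
time_s: 11.63
eef_pos: [557.4, 24.6, 190.0]
eef_rot: [[0.149, 0.989, 0.003], [0.989, -0.149, 0.0], [0.001, 0.003, -1.0]]
force: [-0.7, -0.6, -0.1]
gripper_width: 0.604
gripper_force: 0.0
```

Emit:
jog_arm --deltas '[0,0,0,0,0,-0.78,0,0,0,0,0,-1,0,0,0,0,0,-1,0,0,0,0,0,-1,0,0,0,0,0,-1,0,0,0,0,0,-1,0,0,0,0,0,-1,0,0,0,0,0,-1,0,0,0,0,0,0,0,0,0,0,0,0]'

```text
time_s: 12.47
eef_pos: [555.8, 24.5, 187.3]
eef_rot: [[-0.615, 0.789, -0.002], [0.789, 0.615, -0.0], [0.001, -0.002, -1.0]]
force: [0.1, -0.8, -0.5]
gripper_width: 0.596
gripper_force: 0.0
```

Run:
```python
from h import *
import pickle
s=st(); f=wrist(); P=wpts(f);z=P[...,2];d=np.hypot(P[...,0]-556.4,P[...,1]-23.8)
q=P[(d<40)&(z>65)&(z<90)];print(np.histogram(q[:,2],bins=np.arange(65,91,1))[0])
q=P[(d<20)&(z>158)&(z<166)];print('top',len(q),q.mean(0).round(1),cv2.minEnclosingCircle(q[:,:2].astype(np.float32)))
q=P[(d<25)&(d>12)&(abs(z-72)<2)];print('fl',cv2.minAreaRect(q[:,:2].astype(np.float32)))
q=P[(np.hypot(P[...,0]-487,P[...,1]-114)<25)&(z>80)&(z<108)];print('ball',len(q),q.mean(0),(q.min(0)+q.max(0))/2,np.ptp(q,0))
# sphere fit
if len(q)>20:
    A=np.c_[2*q,np.ones(len(q))];x=np.linalg.lstsq(A,(q**2).sum(1),rcond=None)[0];b=x[:3];print(b,np.sqrt(x[3]+b@b))
    b=np.array([556.4-115*np.cos(np.radians(52.1)),23.8+115*np.sin(np.radians(52.1)),90]);print(b);R=f['Rt'];print(R.T@(b-f['p'])/30,np.degrees(np.arctan2(R[1,1],R[0,1])))
r=f['color'];cv2.imwrite('pics/w5.png',r[...,::-1])
```

```text
12.4667 [555.8  24.5 187.3] [[-0.615, 0.789, -0.002], [0.789, 0.615, -0.0], [0.001, -0.002, -1.0]] [ 0.1 -0.8 -0.5] [-0.01 -0.02 -0.02] 0.5956905640815027 0.0 [ 0.02  0.37  1.81 -0.    0.96 -0.64]
[116  57  24  38  36 105 461 453  90  41  44  51 114 382 653 182  15   5
   3   6  11   1   4   8   8]
top 615 [556.3  24.1 159.8] ((556.888916015625, 23.873916625976562), 9.296676635742188)
fl ((556.5889282226562, 23.739974975585938), (33.04125213623047, 46.50297164916992), 20.67608642578125)
ball 1028 [489.45477048 110.5257175   96.06405496] [489.48502732 109.5968022   92.32092404] [31.49788387 34.71365382 23.80640673]
[487.75036464 112.73527394  85.28257226] 16.574529261284713
[485.75720199 114.54466976  90.        ]
[3.79691585 0.00776545 3.24892513] 37.91638496999602
```

View pics/w5.png

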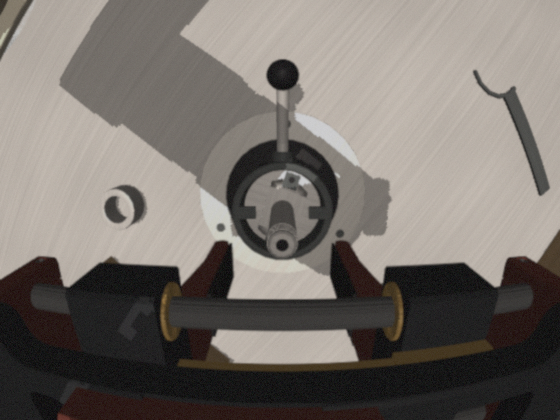

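The picture shows the arbor upright in the spindle with its top at (283,243), the dog visible in the slot at (290,180), and the lugs beside the flats. The ball at (283,74) lies straight out along tool x. I'll go over it and straddle it with the fingers.

Emit:
jog_arm --deltas '[0.5,0,0,0,0,0,0.9,0,0,0,0,0,0.9,0,0,0,0,0,0.9,0,0,0,0,0,0.6,0,0,0,0,0,0,0,0.3,0,0,0,0,0,0.5,0,0,0,0,0,0.5,0,0,0,0,0,0,0,0,0]'

```text
time_s: 13.27
eef_pos: [484.3, 114.0, 146.9]
eef_rot: [[-0.616, 0.788, -0.004], [0.788, 0.616, -0.001], [0.002, -0.004, -1.0]]
force: [-1.4, -0.7, -0.3]
gripper_width: 0.6
gripper_force: 0.0
```

Emit:
jog_arm --deltas '[0,0,0.5,0,0,0,0,0,0.5,0,0,0,0,0,0.5,0,0,0,0,0,0.5,0,0,0,0,0,0.28,0,0,0,0,0,0,0,0,0,0,0,0,0,0,0]'

```text
time_s: 13.85
eef_pos: [486.2, 114.1, 81.1]
eef_rot: [[-0.616, 0.787, -0.001], [0.787, 0.616, -0.0], [0.0, -0.001, -1.0]]
force: [0.1, 0.6, 0.1]
gripper_width: 0.6
gripper_force: 0.0
```

Emit:
jog_arm --deltas '[-0.005,0.2,0,0,0,0.5,-0.005,0.2,0,0,0,0.5,-0.005,0.2,0,0,0,0.5,-0.005,0.2,0,0,0,0.5,-0.005,0.2,0,0,0,0.5,-0.005,0.2,0,0,0,0.5,-0.005,0.2,0,0,0,0.5,-0.005,0.2,0,0,0,0.5,-0.005,0.2,0,0,0,0.5,-0.005,0.2,0,0,0,0.5]'

```text
time_s: 14.68
eef_pos: [540.1, 137.0, 81.9]
eef_rot: [[-0.138, 0.99, -0.002], [0.99, 0.138, -0.001], [-0.001, -0.002, -1.0]]
force: [-3.8, -2.8, 1.8]
gripper_width: 0.602
gripper_force: 2.0
```

```bash
cat > b.py <<'E'
from h import *
s=st(); p=np.array(s['eef_pos'])[:2]-[556.4,23.8];print('tcp r,ang',np.hypot(*p),np.degrees(np.arctan2(p[1],p[0])))
f=grab_frame('top');P=pts(f);z=P[...,2];hsv=cv2.cvtColor(f['color'],cv2.COLOR_RGB2HSV)
E
python3 b.py
```

```text
14.6833 [540.1 137.   81.9] [[-0.138, 0.99, -0.002], [0.99, 0.138, -0.001], [-0.001, -0.002, -1.0]] [-3.8 -2.8  1.8] [-0.63  0.7   0.09] 0.6016409473513621 1.985904648900032 [ 0.23  0.53  1.86 -0.    0.75  0.09]
tcp r,ang 114.4156390624525 98.20972803709097
```

Pushing with about 4 N, as expected, at the right radius. Continue.

Emit:
jog_arm --deltas '[-0.005,0.2,0,0,0,0.5,-0.005,0.2,0,0,0,0.5,-0.005,0.2,0,0,0,0.5,-0.005,0.2,0,0,0,0.5,-0.005,0.2,0,0,0,0.5,-0.005,0.2,0,0,0,0.5,-0.005,0.2,0,0,0,0.5,-0.005,0.2,0,0,0,0.5,-0.005,0.2,0,0,0,0.5,-0.005,0.2,0,0,0,0.5]'

```text
time_s: 15.57
eef_pos: [598.8, 130.4, 81.8]
eef_rot: [[0.374, 0.927, -0.002], [0.927, -0.374, -0.0], [-0.001, -0.002, -1.0]]
force: [-4.8, -1.3, 2.3]
gripper_width: 0.597
gripper_force: 2.0
```

Emit:
jog_arm --deltas '[-0.005,0.2,0,0,0,0.5,-0.005,0.2,0,0,0,0.5,-0.005,0.2,0,0,0,0.5,-0.005,0.2,0,0,0,0.5,-0.005,0.2,0,0,0,0.5,0,0.1,0,0,0,0.25,0,0.1,0,0,0,0.25,0,0.1,0,0,0,0.25,0,0,0,0,0,0]'

```text
time_s: 16.32
eef_pos: [633.2, 110.2, 81.5]
eef_rot: [[0.662, 0.749, 0.001], [0.749, -0.662, 0.0], [0.001, 0.0, -1.0]]
force: [-2.5, 0.7, 2.2]
gripper_width: 0.6
gripper_force: 1.3
```

```bash
python3 b.py
```

```text
16.3167 [633.2 110.2  81.5] [[0.662, 0.749, 0.001], [0.749, -0.662, 0.0], [0.001, 0.0, -1.0]] [-2.5  0.7  2.2] [0.14 0.59 0.02] 0.5995142304709297 1.28009844571352 [0.15 0.62 1.67 0.   0.85 0.88]
tcp r,ang 115.62582247864128 48.381580239390125
```

Ball at about 55° now, with the stop at about 48.5°. Going on slowly.

Emit:
jog_arm --deltas '[0,0.1,0,0,0,0.25,0,0.1,0,0,0,0.25,0,0.1,0,0,0,0.25,0,0,0,0,0,0]'

```text
time_s: 16.7
eef_pos: [640.1, 104.0, 81.2]
eef_rot: [[0.72, 0.694, 0.001], [0.694, -0.72, 0.0], [0.001, 0.001, -1.0]]
force: [-1.9, 2.1, 3.9]
gripper_width: 0.598
gripper_force: 1.3
```

Emit:
jog_arm --deltas '[0,0.06,0,0,0,0.15,0,0.06,0,0,0,0.15,0,0,0,0,0,0]'

```text
time_s: 16.95
eef_pos: [642.3, 101.5, 81.2]
eef_rot: [[0.741, 0.672, 0.001], [0.672, -0.741, 0.0], [0.001, 0.0, -1.0]]
force: [-2.8, 2.1, 2.8]
gripper_width: 0.598
gripper_force: 1.6
```

```bash
python3 b.py
```

```text
16.95 [642.3 101.5  81.2] [[0.741, 0.672, 0.001], [0.672, -0.741, 0.0], [0.001, 0.0, -1.0]] [-2.8  2.1  2.8] [ 0.37  0.57 -0.03] 0.5984642935998196 1.5957007929682732 [0.14 0.63 1.65 0.   0.86 0.97]
tcp r,ang 115.8468013419378 42.111895854825214
```

Emit:
jog_arm --deltas '[0,0.06,0,0,0,0.1,0,0.06,0,0,0,0.1,0,0,0,0,0,0]'

```text
time_s: 17.25
eef_pos: [642.7, 100.4, 81.0]
eef_rot: [[0.755, 0.656, -0.004], [0.656, -0.755, 0.002], [-0.001, -0.004, -1.0]]
force: [-8.3, 9.8, 6.3]
gripper_width: 0.603
gripper_force: 6.5
```

Emit:
jog_arm --deltas '[0,0.06,0,0,0,0.1,0,0.03,0,0,0,0.1,0,0,0,0,0,0]'

```text
time_s: 17.5
eef_pos: [642.5, 99.8, 80.8]
eef_rot: [[0.768, 0.64, -0.007], [0.64, -0.768, 0.004], [-0.003, -0.008, -1.0]]
force: [-14.4, 16.4, 11.8]
gripper_width: 0.603
gripper_force: 10.9
```

The firm stop is reached, force rising. Back to centre, lift clear and check.

Emit:
jog_arm --deltas '[0,-0.2,0,0,0,0,0,-0.3,0,0,0,0,0,0,0,0,0,0,0,0,-0.4,0,0,0,0,0,-0.8,0,0,0,0,0,-0.8,0,0,0,0,0,-0.8,0,0,0,0,0,-0.8,0,0,0,0,0,0,0,0,0,0,0,0,0,0,0]'

```text
time_s: 18.33
eef_pos: [638.0, 108.0, 191.4]
eef_rot: [[0.768, 0.641, 0.005], [0.641, -0.768, 0.0], [0.004, 0.003, -1.0]]
force: [-0.4, -0.8, 0.1]
gripper_width: 0.603
gripper_force: 0.0
```

Run:
```python
from h import *
s=st(); f=wrist(); P=wpts(f);z=P[...,2];C=np.array([556.4,23.8]);dd=P[...,:2]-C;d=np.hypot(dd[...,0],dd[...,1])
q=P[(d<20)&(z>157)&(z<166)];print('top',len(q),q.mean(0).round(1) if len(q) else '')
q=P[(d<25)&(d>12)&(abs(z-72)<2.5)];print('fl',len(q),np.median(q[:,2]),cv2.minAreaRect(q[:,:2].astype(np.float32)))
m=(d>95)&(d<132)&(z>84)&(z<105);q=dd[m];print('ball',m.sum(),q.mean(0)+C,np.degrees(np.arctan2(*q.mean(0)[::-1])))
m=(z>76)&(z<82)&(d>23)&(d<35);a=np.arctan2(dd[...,1],dd[...,0])[m];print('lug->handle',m.sum(),(np.degrees(np.angle(np.mean(np.exp(2j*a)))/2)+90)%180)
cv2.imwrite('pics/w6.png',f['color'][...,::-1])
```

```text
18.3333 [638.  108.  191.4] [[0.768, 0.641, 0.005], [0.641, -0.768, 0.0], [0.004, 0.003, -1.0]] [-0.4 -0.8  0.1] [-0.09  0.15  0.02] 0.6032995578735864 0.0 [ 0.15  0.49  1.6  -0.    1.04  1.02]
top 0 
fl 41 71.86962126068549 ((546.0164794921875, 11.437854766845703), (7.7066874504089355, 34.437068939208984), 39.29751968383789)
ball 815 [633.51847379 110.12360624] 48.22351896824984
lug->handle 19 55.6125665972531
```

View pics/w6.png

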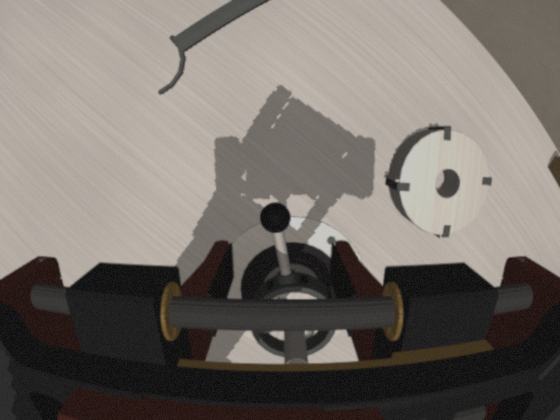

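The ball at (275,218) is at 48.2°, which is 1.08 rad off the slots' line. The flange is still at 71.9 mm and the gripper is free. Handing in.

```bash
python3 -c "
from workcell import close_job
print(close_job())"
```

```text
the job is handed in; nothing more can be done
None
```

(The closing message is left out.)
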